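Close a plaster mould against its sprung parting plunger

TASK

Take the loose half of the two-part plaster mould from the bench, stand it in the closing jig between the guide rails with its hollow towards the fixed half, and push it against the sprung plunger until you feel it meet the fixed half and the two faces are shut flush. Finish while holding it pressed shut (firmly, without ramming the plaster): do not let go, because the spring would open the mould again. Leave the other moulds and the mallet where they are.

Things in the scene. Friction and masses are not known exactly. Their poses are not given: they have to be found in the camera images.
- front_half: Loose mould half: white plaster block 45 mm thick (x), 62 wide (y), 80 tall (z), 0.3 kg +-25%, upright on the bench. Origin: centre of its underside. Its +x face has the hollow, a half-round pocket of 21 mm radius in the upper 26 mm, open on top; plain sides (+-y) for gripping. In the jig its x must point as the jig's x: a turn of 1.2 rad at most.
- front_face (a point): Centre of the loose half's mating face (+x face, with the hollow): 22.5 mm ahead (+x) of its origin, 40 mm up.
- back_half: Fixed half: same block on steel brackets, hollow to the loose half. Origin: foot of its mating face, mid-width, on top of the jig base; x points along the push. Block at x = 0 to 45 mm, brackets to 65, top at 80 mm. It cannot move, but is fastened up to 7 mm nearer or farther along the jig each time: feel for the stop. Mould shut: front_face at x = 0, y = 0 in this frame.
- jig: Closing jig screwed to the bench: waxed plywood base 15 mm thick, x = -160 to 125 mm, 140 wide (y). Origin on the bench below the fixed half's mean face; x points along the push. Two rails 12 mm high on the base, inner faces at y = +-34.5 mm (3.5 mm clear of the mould each side), straight from x = -95 to 55, flaring out to x = -145. Plunger housing x = 92 to 118, 58 mm above the base.
- stand (a point): Point on top of the jig base (15 mm above the bench), midway between the rails, at x = -68 mm in the jig: with its origin here the loose half clears the resting plunger by 25 mm.
- plunger (a joint): Travel of the sprung plunger (m): 0 at rest, grows along the jig's +x, 0.036 at most. Pushes back with 4 N at rest plus 0.2 N per mm. The faces meet after 13 to 27 mm, at 6 to 10 N of spring (plus 2 to 5 N of drag of the block on the base); then the force rises steeply. 18 to 25 N along the push is good to hold. Gripping about level with the plunger keeps the block from tipping.
- plunger_tip (a point): Centre of the plunger's black round tip, 14 mm across, 40 mm above the jig base; at rest at x = -20 mm in the jig. It sticks out through a bore in the fixed half, below the hollow.
- round_mould: Bystander: plaster ring 100 mm across, 75 mm high, loose on the bench; origin under its centre.
- square_mould: Bystander: plaster block 110 x 110 x 60 mm with a round hollow, loose on the bench; origin under its centre.
- mallet: Bystander: mallet 240 mm long with a wooden handle and black head, lying on the bench.
Mind the look-alikes: they are no part of the job. Leave any blue, orange or red look-alike of the front_half alone.

How it is judged:
By the outcome, as a careful person would: the job done as asked, in the order asked, and still so for the second after the job is handed in, while the arm keeps its last pose, push and grip.
It also fails if it takes over 61 s, if anything falls off the work surface, if the arm or the gripper's body presses on something with over 40 N, if the wrist force passes 120 N, or if a joint passes its speed limit or range.

ROBOT

A 6-joint arm with a two-finger parallel gripper is mounted at the origin on the work surface. World frame = base frame: x ahead of the robot, y to its left, z up, the work surface at z = 0. Lengths are in m, angles in rad, forces in N, time in s.
With the tool pointing down it reaches from about 0.3 to 0.75 m from the base axis. Payload 8.5 kg.
Tool frame: the origin (TCP) lies at the very end of the fingers, on their centre line; the grasp point (between the pads) lies 19 mm behind it; z points along the fingers, y is the line along which they close (so a half turn about z gives the same grasp; the last joint's range is limited). The gripper opens to 88 mm and grips with 3 to 60 N. Pads are 18 mm wide; open, the fingers measure 123 mm over their backs; the gripper's body (75 mm by 187 mm) begins 45 mm behind the grasp point.
Start: joints at [-1.454, 0.381, 1.297, -0, 1.464, -0.215], TCP at [0.179, -0.52, 0.239] pointing down, gripper open.
Joint ranges: [-3.11, 3.11], [-0.89, 2.33], [0.22, 2.48], [-1.42, 4.56], [0.17, 2.85], [-2.88, 2.88]. Speed limits (rad/s): [2.39, 2.39, 3.14, 3.14, 3.14, 3.14].

INTERFACE

Orientations are given as a unit quaternion [x, y, z, w].
In Python, from plant import telemetry, eyes, job gives the robot as it stands.
- The arm moves only by the tool step_arm, never from a script. Its argument "rows" is a list of rows, each a list of 4 numbers: the shift along the tool's x, y, z in m, then the turn about the tool's z in rad. In form: [[x, y, z, twist], ...]. A call has 1 to 12 rows; each row shifts and turns the commanded pose from where the row before left it, along the tool's axes as they then stand; what a row does not reach is not made up. A row lasts 1/8 s, in which the tool goes at most 62.5 mm and 10.7 degrees, less where a joint would pass 70% of its speed; a pose out of reach is approached as far as the arm can. A call with a gripper value outside its range is refused whole. "jaw" is the finger opening in m, from 0 to 0.0881, set as the call begins (left out, the last holds). The fingers move at their own pace and stop on an object; "squeeze" is the grip in N (left out, the last holds). Time passes only in rows, so rows that do not move let the fingers close. It gives the time, the measured TCP pose, the force, the opening and the grip force at its end, in the units of the state.
- telemetry.read_state(): the state, without advancing time (a new reading comes with each control period).
- eyes.capture(name): name is "scene" or "side" or "wrist"; returns a dict with "color" (420x560x3 uint8, red, green, blue), "z_map" (420x560 float32, m along the optical axis (not along the pixel's ray), 0 where there is no reading), "vfov" (degrees; the focal length in pixels is half the picture's height over the tangent of half this angle, whatever the lens; pixels are square), "cx", "cy" (the principal point, pixels), "dist_coeffs" ([k1, k2, p1, p2, k3] as OpenCV has them; the pictures are not rectified), "R" (3x3) and "t" (3): a world point X has camera coordinates R X + t; the wrist camera has in their place "mount" (4x4, takes a point from camera to tool coordinates, whose origin is the TCP and whose axes are the flange's). Camera axes: x right, y down, z forward; pixel columns grow to the right and rows downward; lengths in m; the calibration is good to about 2 mm. A picture is of the moment at which its call begins: read the wrist's pose just before it.
- job.finish_job(): hands the job in; it is judged then, once.
The state is a dict: "time": time; "joint_pos": joint angles; "qd": joint speeds; "effort": joint torques, N m; "tcp_pos": TCP position; "ee_rot": TCP orientation; "force": force on the tool from outside, world axes, zero at the start; "ft_torque": the same for the moment, N m; "gripper_width": finger opening in m; "gripper_force": force on a finger pad.
Only numpy, scipy, OpenCV 4.12 (cv2) and the standard library are available. Lean on these libraries where they do the work, as an engineer would, in place of code of your own. Each camera call takes 0.05 s, during which the arm holds its last target. There are 200 camera calls.

## Working session

There is one attempt and no reset: what is moved stays moved. The work goes in short steps, Python scripts to look and compute and a tool call to move; the robot and the scene stay as the last step left them, time stands still between calls to the robot, and variables do not carry over. Pictures are saved under pics/ and viewed, at most 10 in all, crops included, and the job is handed in when it is done.

Besides the shell and the picture viewer there is one more tool, called as name(argument=value, ...), one argument or row to a line, values as JSON. step_arm: Moves the arm, as the interface text tells. Its arguments: {"type":"object","properties":{"rows":{"type":"array"},"jaw":{"type":"number"},"squeeze":{"type":"number"}},"required":["rows"]}

```bash
mkdir -p pics; cat > h.py <<'E'
import numpy as np, cv2
from plant import telemetry, eyes, job
from scipy.spatial.transform import Rotation as Ro
def cap(name):
    s=telemetry.read_state(); c=eyes.capture(name)
    if 'mount' in c:
        T=np.eye(4);T[:3,:3]=Ro.from_quat(s['ee_rot']).as_matrix();T[:3,3]=s['tcp_pos']
        W=T@np.array(c['mount'])
    else:
        W=np.eye(4);R=np.array(c['R']);W[:3,:3]=R.T;W[:3,3]=-R.T@np.array(c['t'])
    h,w=c['z_map'].shape; f=h/2/np.tan(np.radians(c['vfov'])/2)
    K=np.array([[f,0,c['cx']],[0,f,c['cy']],[0,0,1]])
    uv=np.stack(np.meshgrid(np.arange(w),np.arange(h)),-1).reshape(-1,1,2).astype(np.float64)
    n=cv2.undistortPoints(uv,K,np.array(c['dist_coeffs'],float)).reshape(h,w,2)
    P=np.dstack([n,np.ones((h,w))])*c['z_map'][...,None]
    P=P@W[:3,:3].T+W[:3,3]; P[c['z_map']==0]=np.nan
    return c['color'],P,s
def save(n,img,crop=None,k=1):
    if crop: a,b,u,v=crop; img=img[b:v,a:u]
    cv2.imwrite('pics/'+n+'.png',cv2.resize(img[...,::-1],None,fx=k,fy=k,interpolation=cv2.INTER_CUBIC))
E
python3 - <<'E'
from h import *
for n in('scene','side'):
    c,P,s=cap(n); save(n+'0',c,k=1.4); np.savez('/tmp/'+n,c=c,P=P)
print(s)
E
```

```text
{'time': 0.05, 'joint_pos': array([-1.45431172e+00,  3.81142467e-01,  1.29822216e+00,  4.78629985e-06,
        1.46358521e+00, -2.15300848e-01]), 'qd': array([ 0.00070686, -0.00193882, -0.00163978, -0.00017546, -0.00051553,
        0.00012928]), 'effort': array([ 4.36138143e-03, -4.39118850e+01, -2.25203758e+01,  7.16352230e-02,
        3.40956298e-02, -5.90999070e-05]), 'tcp_pos': array([ 0.17911878, -0.51973031,  0.23817953]), 'ee_rot': array([ 9.86271145e-01,  1.65132576e-01,  3.58905305e-05, -6.77644021e-04]), 'force': array([-0.5763874 , -0.49074947, -0.33809714]), 'ft_torque': array([-0.00123401,  0.03195195,  0.01646665]), 'gripper_force': 0.0, 'gripper_width': 0.08840734603873758}
```

View pics/scene0.png

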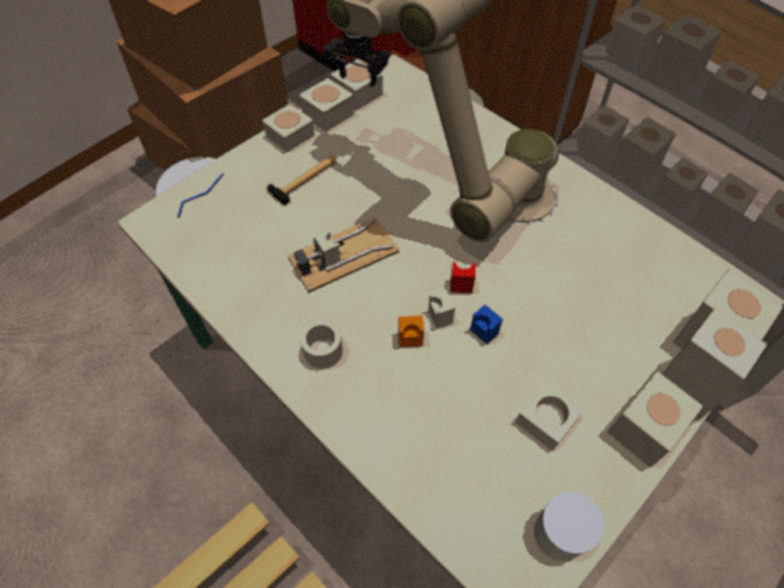

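View pics/side0.png

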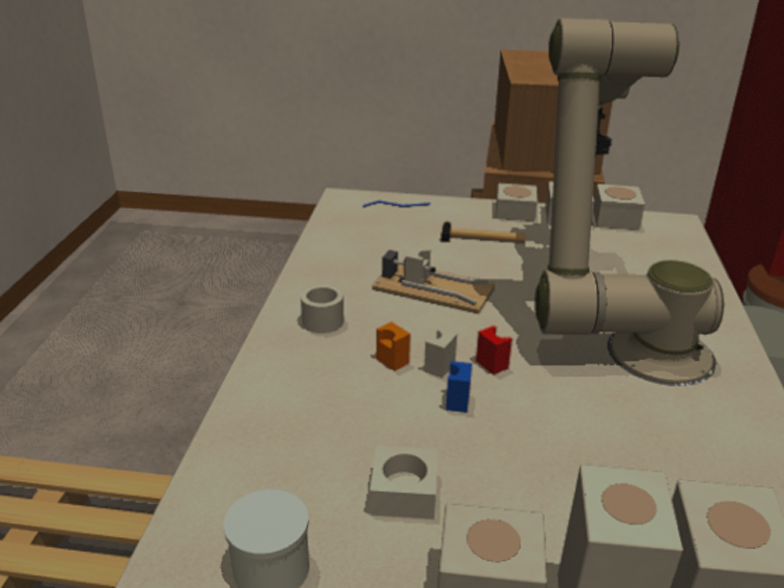

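The candidates in the scene picture are the white half at (441,310), with orange (411,331), blue (486,323) and red (463,278) look-alikes. The plaster fixed half in the jig is at (327,250). By colour I choose the white one at (441,310). Next come a close crop and a top-down height map.

```bash
python3 - <<'E'
from h import *
S=np.load('/tmp/scene.npz');D=np.load('/tmp/side.npz')
a=S['c'][140:280,190:370]; b=D['c'][160:310,250:400]
A=cv2.resize(a,(514,400),interpolation=cv2.INTER_CUBIC)
# top-down colour-by-height
def P(d,u,v): return d['P'][int(v/1.4),int(u/1.4)].round(3)
for n,u,v in [('white',441,310),('red',463,268),('jigfix',327,245),('flare',385,235),('round',322,340),('blue',487,315),('orange',411,322)]: print(n,P(S,u,v))
# top-down mosaic
x0,y0,r=0.2,-0.45,0.001
x0=.15; img=np.zeros((600,800,3),np.uint8); H=np.full((600,800),-1.)
for d in (S,D):
    p=d['P'].reshape(-1,3);c=d['c'].reshape(-1,3)
    ok=np.isfinite(p[:,0])&(p[:,2]<.13)&(p[:,2]>-.02)
    p=p[ok];c=c[ok]
    row=((.75-p[:,0])/.001).astype(int); col=((.4-p[:,1])/.001).astype(int)
    o=np.argsort(p[:,2])
    for i in o:
        R_,C_=row[i],col[i]
        if 0<=R_<600 and 0<=C_<800:
            cv2.circle(img,(int(C_),int(R_)),1,tuple(int(v) for v in c[i]),-1)
save('top',img); save('crop1',A)
E
```

```text
white [0.52  0.145 0.077]
red [ 0.335  0.061 -0.002]
jigfix [ 0.598 -0.201  0.097]
flare [ 0.412 -0.169  0.014]
round [ 0.766 -0.039  0.001]
blue [0.455 0.238 0.082]
orange [0.603 0.118 0.08 ]
```

View pics/crop1.png

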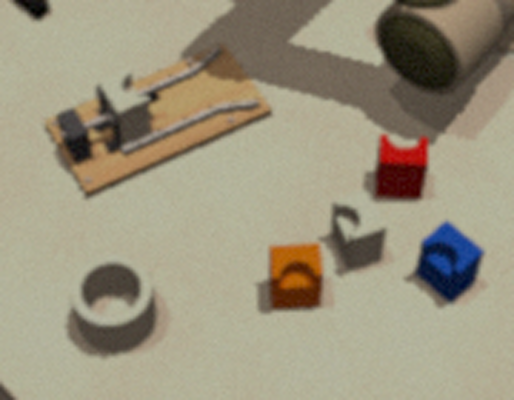

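View pics/top.png

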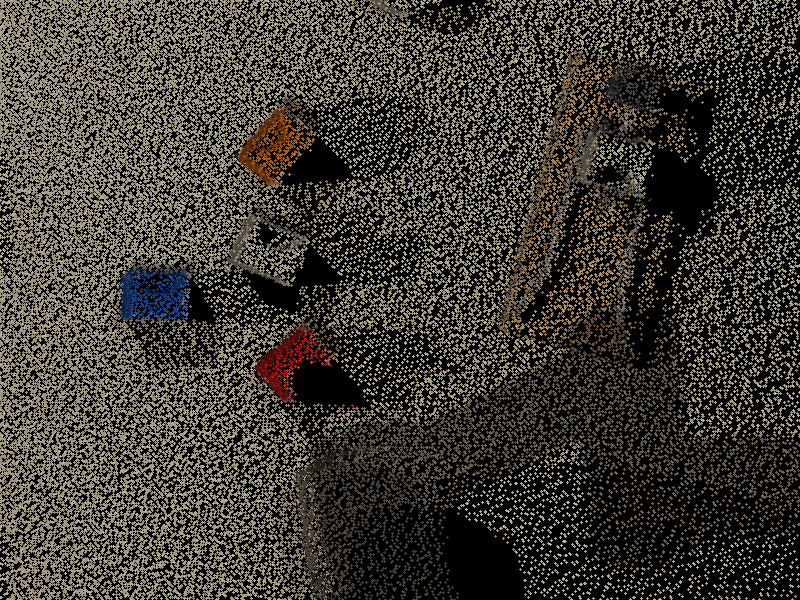

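White is at about (0.50, 0.13) and the jig near (0.55, -0.2), yaw about -15°. I'm moving over the jig for a closer wrist view.

step_arm(
  rows=[
    [0.036, -0.0215, -0.012, 0],
    [0.036, -0.0215, -0.012, 0],
    [0.036, -0.0215, -0.012, 0],
    [0.036, -0.0215, -0.012, 0],
    [0.036, -0.0215, -0.012, 0],
    [0.036, -0.0215, -0.012, 0],
    [0.036, -0.0215, -0.012, 0],
    [0.036, -0.0215, -0.012, 0],
    [0.036, -0.0215, -0.012, 0],
    [0.036, -0.0215, -0.012, 0],
    [0, 0, 0, 0],
    [0, 0, 0, 0],
  ],
  jaw=0.088,
)

```text
time: 1.6
tcp_pos: [0.4492, -0.1997, 0.3582]
ee_rot: [0.986, 0.165, -0.0, -0.0]
force: [0.6, 0.0, -0.1]
gripper_width: 0.0878
gripper_force: 0.0
```

```bash
python3 - <<'E'
from h import *
c,P,s=cap('wrist'); save('w1',c,k=1.4); np.savez('/tmp/w1',c=c,P=P); print(s['tcp_pos'],s['ee_rot'],s['joint_pos'],s['time'],s['force'],P[210,280])
E
```

```text
[ 0.44915721 -0.19966335  0.35821092] [ 9.86263142e-01  1.65180771e-01 -4.88566806e-04 -2.99592873e-04] [-6.59515381e-01  2.15664441e-01  1.19699969e+00 -3.15666967e-04
  1.73003154e+00  5.79348415e-01] 1.6 [ 0.56426738  0.02233162 -0.08381818] [ 3.80661939e-01 -2.28936295e-01 -6.56876299e-05]
```

View pics/w1.png

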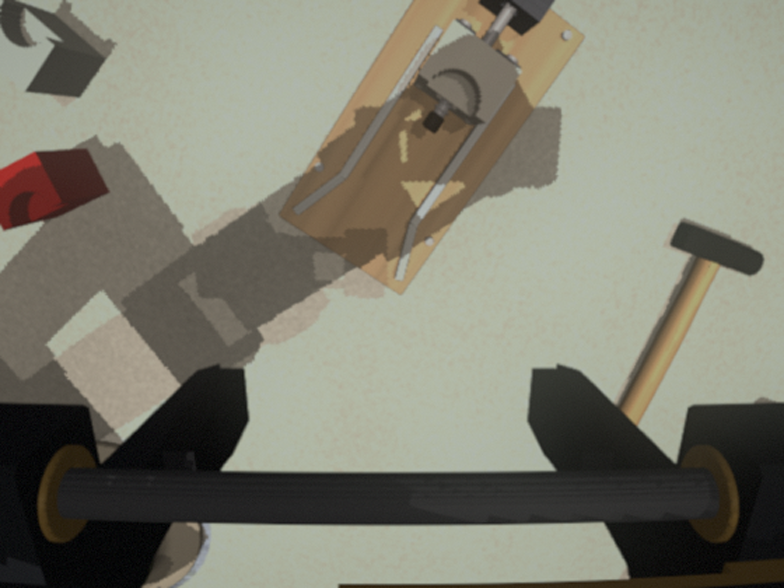

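The wrist picture shows the jig: base front corners (282,214) and (402,293), right edge to (583,38), rails straight from about (345,176) to (438,28) and (415,215) to (478,130), fixed-half face edge (424,78)-(483,124), plunger tip (433,122). White block at top left, mallet at right.

```bash
cat >> h.py <<'E'
def rays(c,s,uv):
    T=np.eye(4);T[:3,:3]=Ro.from_quat(s['ee_rot']).as_matrix();T[:3,3]=s['tcp_pos']
    W=T@np.array(c['mount']); h=420; f=h/2/np.tan(np.radians(c['vfov'])/2)
    K=np.array([[f,0,c['cx']],[0,f,c['cy']],[0,0,1]])
    n=cv2.undistortPoints(np.array(uv,float).reshape(-1,1,2),K,np.array(c['dist_coeffs'],float)).reshape(-1,2)
    return W[:3,3],np.c_[n,np.ones(len(n))]@W[:3,:3].T
def onz(c,s,uv,z):
    C,d=rays(c,s,uv); return C+d*((np.asarray(z)-C[2])/d[:,2])[:,None]
E
python3 - <<'E'
from h import *
s=telemetry.read_state(); c=eyes.capture('wrist')
names=['bFL','bFR','bRR','railL0','railL1','railR0','railR1','faceL','faceR','tip']
uv=np.array([(282,214),(402,293),(583,38),(345,176),(438,28),(415,215),(478,130),(424,78),(483,124),(433,122)])/1.4
q=onz(c,s,uv,[.015]*3+[.027]*4+[.095]*2+[.055])
for n,p in zip(names,q): print(n,p.round(4))
def yaw(a,b): d=q[b]-q[a]; return np.degrees(np.arctan2(d[1],d[0])).round(2)
print(yaw(1,2),yaw(1,0)-90,yaw(3,4),yaw(5,6),yaw(8,7)-90)
P=np.load('/tmp/w1.npz')['P']
# fits: fixed half top and base
m=(P[...,2]>.088)&(P[...,2]<.1)&(P[...,1]>-.35)&(P[...,1]<-.1)&(P[...,0]>.5)
print('top',m.sum(),P[m].mean(0),cv2.minAreaRect((P[m][:,:2]*1000).astype(np.float32)))
m=(P[...,2]>.008)&(P[...,2]<.022)&(P[...,1]>-.4)&(P[...,1]<-.05)
print('base',cv2.minAreaRect((P[m][:,:2]*1000).astype(np.float32)))
m=(P[...,2]>.06)&(P[...,2]<.1)&(P[...,1]>.0)
print('W',cv2.minAreaRect((P[m][:,:2]*1000).astype(np.float32)))
E
```

```text
bFL [ 0.4252 -0.1047  0.015 ]
bFR [ 0.3888 -0.2364  0.015 ]
bRR [ 0.6586 -0.3088  0.015 ]
railL0 [ 0.4784 -0.1506  0.027 ]
railL1 [ 0.6205 -0.1868  0.027 ]
railR0 [ 0.4658 -0.2215  0.027 ]
railR1 [ 0.5541 -0.2485  0.027 ]
faceL [ 0.571  -0.1873  0.095 ]
faceR [ 0.5549 -0.2401  0.095 ]
tip [ 0.546 -0.207  0.055]
-15.03 -15.439999999999998 -14.27 -16.99 -16.900000000000006
top 2181 [ 0.59076949 -0.21778225  0.09526581] ((586.8980102539062, -217.06375122070312), (62.734405517578125, 45.22049331665039), 75.39501953125)
base ((303.73419189453125, -140.6438751220703), (141.13677978515625, 778.0851440429688), 74.90151977539062)
W ((445.20465087890625, 102.64344787597656), (184.46510314941406, 57.0858268737793), 9.624734878540039)
```

step_arm(
  rows=[
    [0.0178, -0.0362, 0.0075, 0],
    [0.0178, -0.0362, 0.0075, 0],
    [0.0178, -0.0362, 0.0075, 0],
    [0.0178, -0.0362, 0.0075, 0],
    [0.0178, -0.0362, 0.0075, 0],
    [0.0178, -0.0362, 0.0075, 0],
    [0.0178, -0.0362, 0.0075, 0],
    [0.0178, -0.0362, 0.0075, 0],
    [0, 0, 0, 0.18],
    [0, 0, 0, 0.18],
    [0, 0, 0, 0.18],
    [0, 0, 0, 0.18],
  ],
)

```text
time: 3.2
tcp_pos: [0.4898, 0.1197, 0.2984]
ee_rot: [0.98, -0.197, -0.0, 0.0]
force: [-0.1, 0.2, -0.5]
gripper_width: 0.0879
gripper_force: 0.0
```

step_arm(
  rows=[
    [0, 0, 0, 0.1],
    [0, 0, 0, 0],
  ],
)

```text
time: 3.45
tcp_pos: [0.4898, 0.1199, 0.2985]
ee_rot: [0.97, -0.242, -0.0, 0.0]
force: [-0.3, 0.8, 0.7]
gripper_width: 0.0879
gripper_force: 0.0
```

```bash
python3 - <<'E'
from h import *
c,P,s=cap('wrist'); save('w2',c,k=1.4); np.savez('/tmp/w2',c=c,P=P); print(s['tcp_pos'],s['ee_rot'],s['joint_pos'])
x=Ro.from_quat(s['ee_rot']).as_matrix()[:,0]; print('toolyaw',np.degrees(np.arctan2(x[1],x[0])))
sp=c.max(2).astype(int)-c.min(2)
m=(P[...,2]>.074)&(P[...,2]<.088)&(abs(P[...,0]-.5)<.07)&(abs(P[...,1]-.13)<.07)&(sp<60)
print(m.sum(),cv2.minAreaRect((P[m][:,:2]*1000).astype(np.float32)),P[m].mean(0))
E
```

```text
[0.48979719 0.11989096 0.29849708] [ 9.70296942e-01 -2.41916831e-01 -2.89567243e-04  9.03096152e-05] [ 4.89504508e-03  2.61699807e-01  1.30152666e+00 -3.21880009e-05
  1.57897198e+00  2.06437289e+00]
toolyaw -27.999407910585905
2159 ((520.5543823242188, 121.3394546508789), (62.22634506225586, 90.07244110107422), 65.89937591552734) [0.49701161 0.13175461 0.08031166]
```

View pics/w2.png

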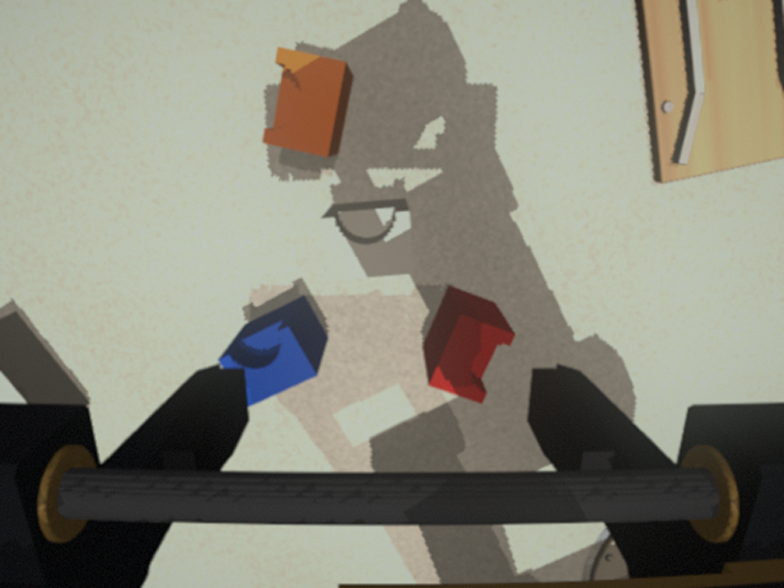

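The white block at (370,235) has its hollow facing image-up, which is tool +x. It's clear of the red, blue and orange ones. Refining its pose with an isolated point cloud and crop.

```bash
python3 - <<'E'
from h import *
d=np.load('/tmp/w2.npz');c,P=d['c'],d['P']
m=(P[...,2]>.074)&(P[...,2]<.088)&(abs(P[...,0]-.5)<.07)&(abs(P[...,1]-.13)<.07)
m=m.astype(np.uint8); n,l,st,ce=cv2.connectedComponentsWithStats(m)
for i in range(1,n):
    if st[i,4]>30:
        p=P[l==i]; print(st[i],cv2.minAreaRect((p[:,:2]*1000).astype(np.float32)),p[:,2].mean())
save('w2c',c,(200,120,320,210),6)
E
```

```text
[ 230  150   65   50 2150] ((500.2991027832031, 130.4715118408203), (62.16215515136719, 45.473995208740234), 66.55859375) 0.08031933292546332
```

View pics/w2c.png

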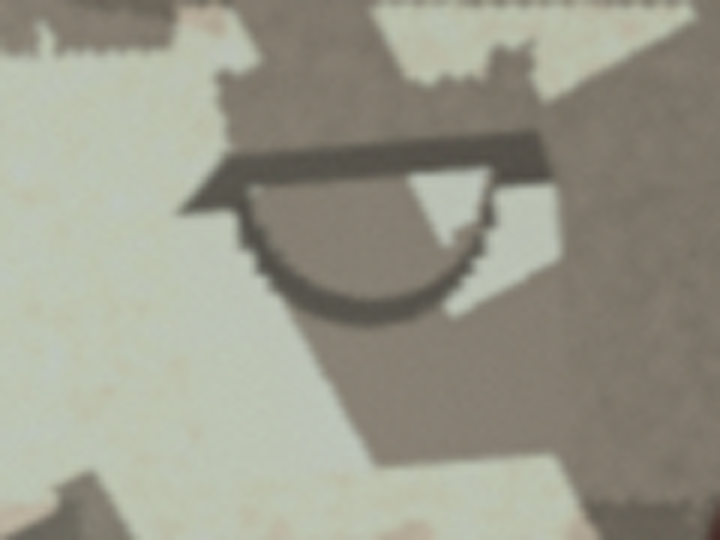

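Block centre (0.500, 0.1305), yaw -23.4°, hollow at +x. Aligning and descending.

step_arm(
  rows=[
    [0, 0, 0, -0.08],
    [0.0054, -0.0139, 0, 0],
    [0, 0, 0.035, 0],
    [0, 0, 0.035, 0],
    [0, 0, 0.035, 0],
    [0, 0, 0.035, 0],
    [0, 0, 0.035, 0],
    [0, 0, 0.02, 0],
    [0, 0, 0, 0],
  ],
)

```text
time: 4.62
tcp_pos: [0.5002, 0.1317, 0.1025]
ee_rot: [0.979, -0.203, -0.001, 0.0]
force: [0.7, 0.1, -0.7]
gripper_width: 0.0876
gripper_force: 0.0
```

step_arm(
  rows=[
    [0, 0.001, 0.02, 0],
    [0, 0, 0.02, 0],
    [0, 0, 0.02, 0],
    [0, 0, 0.0165, 0],
    [0, 0, 0, 0],
  ],
)

```text
time: 5.25
tcp_pos: [0.5003, 0.1306, 0.0273]
ee_rot: [0.979, -0.203, -0.0, 0.0]
force: [0.2, 0.2, -0.7]
gripper_width: 0.0882
gripper_force: 0.0
```

step_arm(
  rows=[
    [0, 0, 0, 0],
    [0, 0, 0, 0],
    [0, 0, 0, 0],
    [0, 0, 0, 0],
    [0, 0, 0, 0],
    [0, 0, 0, 0],
  ],
  jaw=0.05,
  squeeze=50,
)

```text
time: 6.0
tcp_pos: [0.5002, 0.1305, 0.0278]
ee_rot: [0.979, -0.203, 0.001, -0.0]
force: [-0.6, 0.2, 5.2]
gripper_width: 0.0616
gripper_force: 50.0
```

step_arm(
  rows=[
    [0, 0, -0.01, 0],
    [0, 0, -0.02, 0],
    [0, 0, -0.035, 0],
    [0, 0, -0.035, 0],
    [0, 0, 0, -0.15],
    [0, 0, 0, 0],
  ],
)

```text
time: 6.75
tcp_pos: [0.4996, 0.1304, 0.1276]
ee_rot: [0.992, -0.129, -0.0, -0.0]
force: [-0.3, -0.0, -3.1]
gripper_width: 0.0615
gripper_force: 50.0
```

```bash
python3 - <<'E'
from h import *
s=telemetry.read_state(); M=Ro.from_quat(s['ee_rot']).as_matrix()
x=M[:,0]; print('yaw',np.degrees(np.arctan2(x[1],x[0])),s['tcp_pos'],s['force'],s['gripper_width'])
print('tool delta',M.T@(np.array([.493,-.1928,.1277])-s['tcp_pos']))
E
```

```text
yaw -14.8650330617494 [0.49956829 0.13042763 0.12757693] [-0.31509751 -0.01705903 -3.09856536] 0.061521733369629066
tool delta [ 7.65733030e-02  3.14095163e-01 -1.28435841e-04]
```

step_arm(
  rows=[
    [0.0085, 0.0349, 0, 0],
    [0.0085, 0.0349, 0, 0],
    [0.0085, 0.0349, 0, 0],
    [0.0085, 0.0349, 0, 0],
    [0.0085, 0.0349, 0, 0],
    [0.0085, 0.0349, 0, 0],
    [0.0085, 0.0349, 0, 0],
    [0.0085, 0.0349, 0, 0],
    [0.0085, 0.0349, 0, 0],
    [0, 0, 0, 0],
    [0, 0, 0, 0],
  ],
)

```text
time: 8.12
tcp_pos: [0.4933, -0.1921, 0.1268]
ee_rot: [0.992, -0.13, -0.001, -0.0]
force: [-0.8, 0.9, -1.5]
gripper_width: 0.0617
gripper_force: 50.0
```

```bash
python3 - <<'E'
from h import *
c,P,s=cap('wrist'); save('w3',c,k=1.4); np.savez('/tmp/w3',c=c,P=P); print(s['tcp_pos'],s['ee_rot'],s['force'])
def rect(n,m):
    k,l,st,_=cv2.connectedComponentsWithStats(m.astype(np.uint8)); i=1+np.argmax(st[1:,4]); p=P[l==i]
    print(n,len(p),p[:,2].mean(),cv2.minAreaRect((p[:,:2]*1000).astype(np.float32)))
near=(abs(P[...,0]-.55)<.15)&(abs(P[...,1]+.2)<.1)
rect('fixed',near&(abs(P[...,2]-.095)<.006)&(P[...,0]>.53))
rect('held',near&(P[...,2]>.165)&(P[...,2]<.195))
E
```

```text
[ 0.49326306 -0.19205518  0.12683192] [ 9.91567345e-01 -1.29589988e-01 -6.41241468e-04 -4.72763170e-04] [-0.76646524  0.87916337 -1.4683099 ]
fixed 11518 0.09538097848964508 ((587.0970458984375, -216.58328247070312), (62.46760559082031, 45.517845153808594), 75.0175552368164)
held 9533 0.17427714790468707 ((505.56591796875, -195.71888732910156), (96.15352630615234, 24.197895050048828), 75.85633850097656)
```

View pics/w3.png

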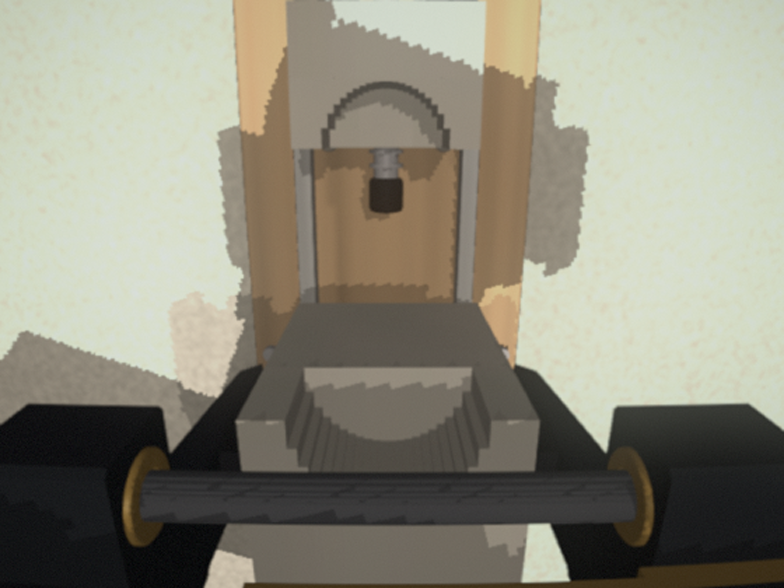

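The held block is centred with the rails (inner edges 314/459, block 295-480, tip 386), with its hollow toward the fixed half. Lowering.

step_arm(
  rows=[
    [0, 0, 0.02, 0],
    [0, 0, 0.025, 0],
    [0, 0, 0.02, 0],
    [0, 0, 0.01, 0],
    [0, 0, 0.004, 0],
    [0, 0, 0.002, 0],
    [0, 0, 0, 0],
    [0, 0, 0, 0],
  ],
)

```text
time: 9.18
tcp_pos: [0.4938, -0.1929, 0.0467]
ee_rot: [0.992, -0.129, 0.0, 0.0]
force: [-0.3, 0.2, -1.9]
gripper_width: 0.0618
gripper_force: 50.0
```

step_arm(
  rows=[
    [0, 0, 0.0015, 0],
    [0, 0, 0.0015, 0],
    [0, 0, 0, 0],
    [0, 0, 0, 0],
  ],
)

```text
time: 9.68
tcp_pos: [0.4936, -0.1928, 0.0432]
ee_rot: [0.992, -0.129, -0.0, -0.0]
force: [-0.7, 0.6, -2.5]
gripper_width: 0.062
gripper_force: 50.0
```

step_arm(
  rows=[
    [0, 0, 0.001, 0],
    [0, 0, 0, 0],
    [0, 0, 0, 0],
  ],
)

```text
time: 10.05
tcp_pos: [0.4937, -0.1929, 0.0428]
ee_rot: [0.992, -0.129, 0.0, 0.0]
force: [-1.9, 1.0, 5.9]
gripper_width: 0.0612
gripper_force: 50.0
```

It is seated on the base. Pushing now, with a little upward ease.

step_arm(
  rows=[
    [0, 0, -0.0005, 0],
    [0.005, 0, 0, 0],
    [0.005, 0, 0, 0],
    [0.005, 0, 0, 0],
    [0.005, 0, 0, 0],
    [0, 0, 0, 0],
    [0, 0, 0, 0],
  ],
)

```text
time: 10.92
tcp_pos: [0.5134, -0.1981, 0.0428]
ee_rot: [0.992, -0.129, 0.001, 0.0]
force: [2.3, -1.1, 2.9]
gripper_width: 0.062
gripper_force: 50.0
```

step_arm(
  rows=[
    [0.004, 0, 0, 0],
    [0.004, 0, 0, 0],
    [0.004, 0, 0, 0],
    [0.004, 0, 0, 0],
    [0.004, 0, 0, 0],
    [0, 0, 0, 0],
    [0, 0, 0, 0],
  ],
)

```text
time: 11.8
tcp_pos: [0.5307, -0.2026, 0.0429]
ee_rot: [0.992, -0.129, -0.002, -0.0]
force: [-9.4, 0.8, 8.9]
gripper_width: 0.0616
gripper_force: 50.0
```

step_arm(
  rows=[
    [0.003, 0, -0.0005, 0],
    [0.003, 0, 0, 0],
    [0.003, 0, 0, 0],
    [0, 0, 0, 0],
    [0, 0, 0, 0],
  ],
)

```text
time: 12.42
tcp_pos: [0.5388, -0.2047, 0.043]
ee_rot: [0.992, -0.129, -0.003, -0.001]
force: [-10.8, 1.0, 6.8]
gripper_width: 0.0614
gripper_force: 50.0
```

step_arm(
  rows=[
    [0.001, 0, 0, 0],
    [0.001, 0, 0, 0],
    [0, 0, 0, 0],
    [0, 0, 0, 0],
  ],
)

```text
time: 12.92
tcp_pos: [0.5404, -0.2052, 0.043]
ee_rot: [0.992, -0.129, -0.003, -0.001]
force: [-11.9, 0.8, 8.7]
gripper_width: 0.0615
gripper_force: 50.0
```

step_arm(
  rows=[
    [0.001, 0, 0, 0],
    [0, 0, 0, 0],
    [0, 0, 0, 0],
  ],
)

```text
time: 13.3
tcp_pos: [0.5413, -0.2054, 0.043]
ee_rot: [0.992, -0.129, -0.003, -0.001]
force: [-11.9, 1.0, 9.6]
gripper_width: 0.0618
gripper_force: 50.0
```

step_arm(
  rows=[
    [0.001, 0, 0, 0],
    [0, 0, 0, 0],
    [0, 0, 0, 0],
  ],
)

```text
time: 13.68
tcp_pos: [0.5422, -0.2056, 0.043]
ee_rot: [0.992, -0.129, -0.003, -0.001]
force: [-13.0, 1.3, 8.4]
gripper_width: 0.0616
gripper_force: 50.0
```

step_arm(
  rows=[
    [0.001, 0, 0, 0],
    [0, 0, 0, 0],
    [0, 0, 0, 0],
  ],
)

```text
time: 14.05
tcp_pos: [0.5426, -0.2058, 0.043]
ee_rot: [0.992, -0.129, -0.004, -0.001]
force: [-15.6, 1.5, 10.8]
gripper_width: 0.0619
gripper_force: 50.0
```

step_arm(
  rows=[
    [0.001, 0, 0, 0],
    [0, 0, 0, 0],
    [0, 0, 0, 0],
  ],
)

```text
time: 14.42
tcp_pos: [0.5426, -0.2057, 0.0429]
ee_rot: [0.992, -0.129, -0.005, -0.001]
force: [-21.1, 2.9, 14.6]
gripper_width: 0.0617
gripper_force: 50.0
```

The stop is felt: position stalled and the push is about 21 N. Checking flushness.

```bash
python3 - <<'E'
from h import *
c,P,s=cap('wrist'); save('w4',c,k=1.4); M=Ro.from_quat(s['ee_rot']).as_matrix()
e=np.array([.966,-.258,0]);n=np.array([.258,.966,0])
print('z axis along e,n',M[:,2]@e,M[:,2]@n,'yaw',np.degrees(np.arctan2(M[1,0],M[0,0])),'push',s['force']@e,s['force']@n,s['force'][2],s['ft_torque'])
E
```

```text
z axis along e,n -0.010509331784463352 0.0006030602921793494 yaw -14.798825273917517 push -21.107002019386137 -2.679807749793633 14.648947325220519 [ 0.17182261  2.74890616 -0.22342983]
```

View pics/w4.png

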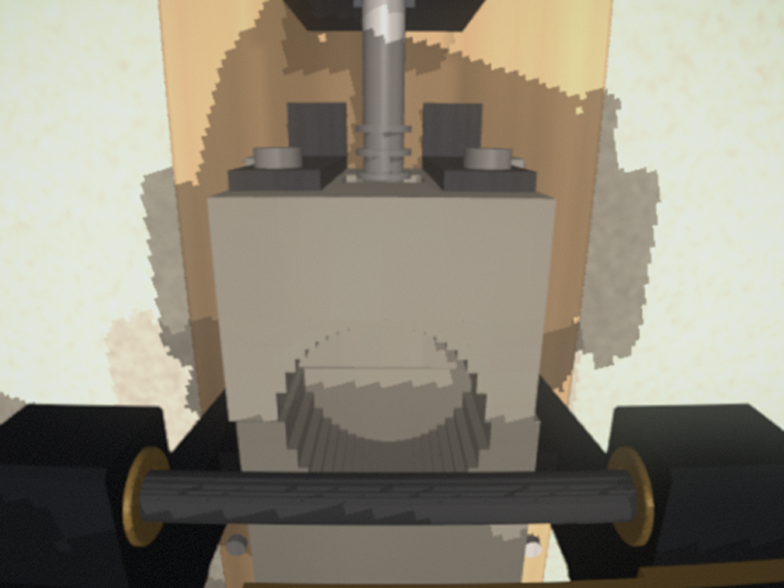

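```bash
python3 - <<'E'
from h import *
Ps=[cap('wrist') for _ in range(6)]
c=Ps[0][0]; P=np.nanmean([p[1] for p in Ps],0)
e=np.array([.966,-.258,0]);n=np.array([.258,.966,0])
def st(name,boxes):
    q=np.concatenate([P[int(b/1.4):int(d/1.4),int(a/1.4):int(u/1.4)].reshape(-1,3) for a,b,u,d in boxes])
    q=q[np.isfinite(q[:,0])]; A=np.c_[q@e,q@n]; A=A-A.mean(0)
    k=np.linalg.lstsq(np.c_[A,np.ones(len(A))],q[:,2],rcond=None)[0]
    print(name,len(q),'slope e,n',k[:2].round(4),'z',k[2].round(4),'std',np.std(q[:,2]-np.c_[A,np.ones(len(A))]@k).round(5))
st('fixed',[(235,210,530,310),(240,320,280,410),(490,320,530,410)])
st('fixedL',[(236,380,272,414)]);st('fixedR',[(494,380,530,414)])
st('looseL',[(243,428,280,464)]);st('looseR',[(492,428,534,464)])
st('loose',[(243,428,280,464),(492,428,534,464)])
st('lower',[(260,530,520,545)])
# column profile: z and e vs row at left strip
for u in (260,515):
  for v in range(396,470,6):
    p=P[int(v/1.4),int(u/1.4)]; print(u,v,round(p@e,4),round(p@n,4),round(p[2],4))
E
```

```text
fixed 18629 slope e,n [-0.0002 -0.0017] z 0.0955 std 0.00025
fixedL 624 slope e,n [ 0.0047 -0.0068] z 0.0954 std 0.00021
fixedR 624 slope e,n [0.0087 0.0065] z 0.0955 std 0.00022
looseL 702 slope e,n [-0.0064 -0.0091] z 0.0954 std 0.00021
looseR 780 slope e,n [-0.0058  0.0022] z 0.0955 std 0.00022
loose 1482 slope e,n [-0.0056 -0.0017] z 0.0955 std 0.00022
lower 2046 slope e,n [ 0.016  -0.0012] z 0.0957 std 0.00021
260 396 0.6063 -0.0333 0.0953
260 402 0.6047 -0.0332 0.0953
260 408 0.6034 -0.0331 0.0953
260 414 0.6023 -0.0331 0.0956
260 420 0.6009 -0.033 0.0959
260 426 0.5991 -0.0327 0.0952
260 432 0.5979 -0.0327 0.0954
260 438 0.5965 -0.0325 0.0952
260 444 0.5946 -0.0322 0.0949
260 450 0.5939 -0.0324 0.0959
260 456 0.5922 -0.0322 0.0955
260 462 0.5906 -0.0321 0.0956
260 468 0.5893 -0.032 0.0958
515 396 0.6064 -0.0842 0.0955
515 402 0.6048 -0.0843 0.0954
515 408 0.6036 -0.0844 0.0954
515 414 0.6024 -0.0845 0.0956
515 420 0.6009 -0.0846 0.0959
515 426 0.5995 -0.0847 0.0956
515 432 0.5982 -0.0848 0.0957
515 438 0.5966 -0.0851 0.0952
515 444 0.5953 -0.085 0.0959
515 450 0.5938 -0.0852 0.0956
515 456 0.5921 -0.0854 0.0952
515 462 0.5904 -0.0856 0.0953
515 468 0.5893 -0.0856 0.0957
```

```bash
cat > pitch.py <<'E'
from h import *
Ps=[cap('wrist') for _ in range(6)]
P=np.nanmean([p[1] for p in Ps],0); s=Ps[-1][2]; M=Ro.from_quat(s['ee_rot']).as_matrix()
e=np.array([.966,-.258,0]);n=np.array([.258,.966,0])
def fit(name,m):
    q=P[m]; A=np.c_[q@e,q@n]; lo,hi=A.min(0),A.max(0); A=A-A.mean(0)
    k=np.linalg.lstsq(np.c_[A,np.ones(len(A))],q[:,2],rcond=None)[0]
    print(name,len(q),'slope',k[:2].round(4),'z',k[2].round(4),'e',lo[0].round(4),hi[0].round(4),'n',lo[1].round(4),hi[1].round(4),'mid',((lo+hi)/2)[1].round(4))
E_,N_,Z=P@e,P@n,P[...,2]
t=(abs(Z-.0955)<.0025)&(abs(N_+.0585)<.04)
fit('fixed',t&(E_>.603)&(E_<.645)); fit('loose',t&(E_<.599)&(E_>.557)&(abs(N_+.0585)<.028)); fit('looseN',t&(E_<.5985)&(E_>.588))
print('tool pitch',M[:,2]@e,'push',s['force']@e,s['force']@n,s['force'][2],'tcp',s['tcp_pos']@e,s['tcp_pos']@n,s['tcp_pos'][2],s['time'])
E
python3 pitch.py
```

```text
fixed 28531 slope [-0.0005 -0.0015] z 0.0955 e 0.603 0.645 n -0.0888 -0.0265 mid -0.0577
loose 9408 slope [-0.0135 -0.0012] z 0.0957 e 0.5573 0.599 n -0.0865 -0.0305 mid -0.0585
looseN 2734 slope [ 0.0087 -0.0011] z 0.0954 e 0.588 0.5985 n -0.0985 -0.0185 mid -0.0585
tool pitch -0.010414244567052536 push -21.692272628607082 -3.116291143606109 13.975509069037171 tcp 0.5772768498106683 -0.058737170146166126 0.042974708411719534 15.025
```

The block is pitched about 0.6° forward along with the tool. Easing the grip lets it pivot flush against the face and base.

step_arm(
  rows=[
    [0, 0, 0, 0],
    [0, 0, 0, 0],
    [0, 0, 0, 0],
    [0, 0, 0, 0],
  ],
  squeeze=30,
)

```text
time: 15.58
tcp_pos: [0.5427, -0.2057, 0.043]
ee_rot: [0.992, -0.129, -0.005, -0.001]
force: [-20.1, 2.5, 14.9]
gripper_width: 0.0618
gripper_force: 30.0
```

```bash
python3 pitch.py
```

```text
fixed 28511 slope [-0.0004 -0.0015] z 0.0955 e 0.603 0.645 n -0.0889 -0.0264 mid -0.0576
loose 9391 slope [-0.0133 -0.0013] z 0.0956 e 0.5572 0.599 n -0.0865 -0.0305 mid -0.0585
looseN 2708 slope [ 0.0084 -0.0009] z 0.0954 e 0.588 0.5985 n -0.0985 -0.0186 mid -0.0585
tool pitch -0.010368392717036719 push -20.50621128187599 -3.485663544608151 13.202262877575109 tcp 0.5773164448385952 -0.05870850241997387 0.042954946946201646 15.825
```

```bash
python3 - <<'E'
from h import *
e=np.array([.966,-.258,0]);n=np.array([.258,.966,0])
def f(P,tag):
    z0=np.nanmedian(P[int(432/1.4):int(462/1.4),int(500/1.4):int(530/1.4),2])
    E_,N_,Z=P@e,P@n,P[...,2]; ec=E_[int(440/1.4),int(260/1.4)]
    t=(abs(Z-z0)<.0025)&(abs(N_+.0585)<.028)&(E_<ec+.003)&(E_>ec-.038)
    for nm,m in(('all',t),):
        q=P[m];A=np.c_[q@e,q@n];A=A-A.mean(0);print(tag,z0,m.sum(),np.linalg.lstsq(np.c_[A,np.ones(len(A))],q[:,2],rcond=None)[0].round(4))
f(np.load('/tmp/w3.npz')['P'],'before'); f(cap('wrist')[1],'now')
E
```

```text
before 0.17941445607241496 9116 [-0.0076 -0.0006  0.1794]
now 0.09554188472389818 9137 [-0.0123 -0.0009  0.0957]
```

step_arm(
  rows=[
    [0, 0, 0, 0],
    [0, 0, 0, 0],
    [0, 0, 0, 0],
    [0, 0, 0, 0],
    [0, 0, 0, 0],
    [0, 0, 0, 0],
  ],
  squeeze=45,
)

```text
time: 16.68
tcp_pos: [0.5427, -0.2057, 0.043]
ee_rot: [0.992, -0.129, -0.005, -0.001]
force: [-21.3, 2.3, 13.6]
gripper_width: 0.0616
gripper_force: 45.0
```

```bash
python3 - <<'E'
from h import *
s=telemetry.read_state(); F=s['force']@np.array([-.966,.258,0]); print(F,s['time'],s['gripper_force'])
if 18<F<25: print(job.finish_job())
E
```

```text
21.160611350130097 16.675 45.00168273691088
the job is handed in; nothing more can be done
None
```

I handed the job in at 16.7 s with the loose half against the fixed half, held at about 21 N of push and 45 N of grip; the block still leans roughly 0.35° forward, an estimated 0.5 mm gap at the foot of the joint, which easing the grip did not remove, and no verdict came back.

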